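# Load the colour card into the desk scanner

### The job

Take the colour card out of the monitor riser's groove and load it in the scanner. It lies too deep in the groove to be gripped, so press on it lightly with closed fingertips (about a kilo of pressure, not two), slide it a good way out over the riser's front edge (it must stay lying flat on the riser), then pinch the part that sticks out, lift it well clear of the riser and lay it, patches up, between the scanner's guides with its leading end pushed gently into the mouth fully home against the stop; let go. Never lean hard on the card, riser or scanner, do not drop the card, and leave the mouse, ink pot and mug where they are.

Things in the scene. Friction and masses are not known exactly. Their poses are not given: they have to be found in the camera images.
- card: Stiff black calibration card, 3 x 8 coloured patches on top: 170 (x) x 55 (y) x 4 (z) mm, 0.1 to 0.2 kg. Origin: centre of its underside; x along its length, z up. It starts flat in the riser's groove, x along the riser's x, its near end 8 to 18 mm behind the front edge, its top 1 mm below the riser's top. In the scanner either end may lead.
- riser: Low wooden monitor riser on height-adjustable feet, fixed: 210 (x) x 260 (y) mm, its top 72 to 88 mm above the desk. Origin: 80 mm below the centre of its top; x points from its front edge (robot's side) to its back. A groove runs along x in its top, centred at y = 0, 62 mm wide, 5 mm deep, open at the front edge (x = -105 mm), closed at the back at x = +89 mm.
- riser_edge (a point): Middle of the groove's floor at the riser's front edge (67 to 83 mm above the desk); axes as the riser. In front of it the space is free down to the desk. The fingertips rub on the card better than the card on the lacquered groove: a steady press of 7 to 12 N drags it along; some slip is possible.
- scanner: White and grey card scanner, fixed. Origin on the desk; x points from its open tray (robot's side) to its hood, y = 0 is the feed centre line. Grey tray, 120 mm wide, floor 60 mm above the desk, front edge at x = -65 mm. Two black guides on it, 9 mm high, 62 mm apart inside, from x = -65 to +40 mm. Beyond x = +40 mm the hood, 150 mm wide, top 98 mm above the desk.
- scanner_stop (a point): Centre of the tray floor at the foot of the stop in the feed mouth, at scanner x = +60 mm, 60 mm above the desk; axes as the scanner. The mouth under the hood is 62 mm wide, 16 mm high, 20 mm deep. With the card home its centre is 85 mm before this point and its near end juts 45 mm out in front of the tray, with free space below.
- mouse: White computer mouse 90 x 50 x 32 mm standing loose on the riser to the right (-y) of the groove; origin under its centre.
- inkpot: Blue ink pot with white cap, 34 mm across, 52 mm high, standing loose on the riser to the left (+y) of the groove; origin under its centre.
- mug: Blue mug, 76 mm across, 85 mm high, standing on the desk behind the work; origin under its centre.
Things that resemble listed ones, but are neither listed nor needed, are in the scene too. There is more than one size of the card; the one meant has the size given above.

How it is judged (in metres and radians):
On the way, in this order (a step that is already met when the one before it is completed fails the run):
1. the card lies flat on the riser with its end at least 25 mm out over the front edge (x of card in the frame of riser_edge between 0 and 0.06 m and angle between card's own z axis and vertical below 0.06 rad and z of card in the frame of riser_edge below 0.006 m and contact force between card and riser above 0.2 N), for 0.2 s.
2. the card is held by the fingers, at least 15 mm clear above the riser's groove (z of card in the frame of riser_edge above 0.015 m and contact force between the fingers and card above 1 N and not (contact force between card and riser above 0.05 N)), for 0.2 s.
At the end, for the whole second after the job is handed in: The card lies at rest flat on the scanner tray (within 3 mm in height, 0.05 rad of level), patches up, between the guides (within 7 mm of the centre line, 0.1 rad of the feed direction), its leading end within 4 mm of the stop inside the mouth, released (x of card in the frame of scanner_stop between -0.089 and -0.08 m and y of card in the frame of scanner_stop between -0.007 and 0.007 m and z of card in the frame of scanner_stop between -0.003 and 0.003 m and angle between the x axis of card and the x axis of scanner, either way round below 0.1 rad and angle between card's own z axis and vertical below 0.05 rad and linear speed of card below 0.01 m/s); the robot touches nothing.
It fails at once if the card is pressed on the riser with more than 20 N (contact force between card and riser above 20 N).
It fails at once if the card is pressed or pushed on the scanner with more than 30 N (contact force between card and scanner above 30 N).
It fails at once if the robot itself pushes the riser or the scanner with more than 25 N (contact force between any of the arm, the fingers and riser above 25 N or contact force between any of the arm, the fingers and scanner above 25 N).
It fails at once if the card falls (its origin gets lower than 35 mm above the desk) (height (world z) of card below 0.035 m).
It fails at once if the mouse, the ink pot or the mug is moved by more than 20 mm (distance of any of mouse, inkpot, mug from where it was at the start of the episode above 0.02 m).
It also fails if it takes over 72 s, if anything falls off the work surface, if the arm or the gripper's body presses on something with over 40 N, if the wrist force passes 120 N, or if a joint passes its speed limit or range.

### The arm

A 6-joint arm with a two-finger parallel gripper is mounted at the origin on the work surface. World frame = base frame: x ahead of the robot, y to its left, z up, the work surface at z = 0. Lengths are in m, angles in degrees, forces in N, time in s.
With the tool pointing down it reaches from about 0.4 to 0.825 m from the base axis. Payload 7 kg.
Tool frame: the origin (TCP) lies at the very end of the fingers, on their centre line; the grasp point (between the pads) lies 19 mm behind it; z points along the fingers, y is the line along which they close (so a half turn about z gives the same grasp; the last joint's range is limited). The gripper opens to 88 mm and grips with 3 to 60 N. Pads are 19 mm wide; open, the fingers measure 130 mm over their backs; the gripper's body (78 mm by 193 mm) begins 47 mm behind the grasp point.
Start: joints at [-54.368, 20.546, 0.682, 0, -70.136, -16.507], TCP at [0.221, -0.638, 0.227] pointing down, gripper open.
Joint ranges: [-176.03, 176.03], [-82.01, 121.73], [-58.28, 71.71], [-173.87, 95.51], [-174.79, -0.11], [-173.66, 173.66]. Speed limits (degrees/s): [136.94, 136.94, 172.46, 180, 180, 180].

### API

Orientations are given as [roll, pitch, yaw] about the fixed x, y, z axes, in that order (R = Rz(yaw) Ry(pitch) Rx(roll)).
In Python, from plant import get_state, imaging, r, finder gives the robot as it stands.
- The arm moves only by the shell command python3 -m handwheel 'ROWS' [FORCE]. ROWS is JSON, a list of rows, each a list of 5 numbers: the closure, from 0 (fully open) to 1 (shut), then the shift along the world's x, y, z in cm, then the turn about the world's z in degrees. A call has 1 to 8 rows; each row is the pose to reach, as a shift and turn from the pose commanded when the call began; what a row does not reach only later rows make up. A row lasts 1/8 s, in which the tool goes at most 62.5 mm and 10.7 degrees, less where a joint would pass 70% of its speed; a pose out of reach is approached as far as the arm can. A call with a gripper value outside its range is refused whole. The fingers move at their own pace and stop on an object; FORCE is the grip in N (left out, the last holds). Time passes only in rows, so rows that repeat a pose let the fingers close. It gives the time, the measured TCP pose, the force, the opening and the grip force at its end, in the units of the state.
- get_state(): the state, without advancing time (a new reading comes with each control period).
- imaging.capture(name): name is "side" or "top"; returns (picture, depth): 384x512x3 uint8, red, green, blue; 384x512 float32, m along the optical axis (not along the pixel's ray), 0 where there is no reading.
- imaging.get_calibration(name): a dict with "fx", "fy", "cx", "cy" (pixels), "rvec" (rotation vector, rad) and "tvec" (3), from world to camera coordinates, as OpenCV has them. Camera axes: x right, y down, z forward; pixel columns grow to the right and rows downward; lengths in m; the calibration is good to about 2 mm. A picture is of the moment at which its call begins. get_calibration takes no time and is no camera call.
- r.close_job(): hands the job in; it is judged then, once.
Trained networks look in the newest picture that a camera, given by its name, has taken for a name from the list of things; names that differ only in an ending like _2 or _b are one class to them, and where a whole thing is asked for, a point or a joint stands for the part that bears it (a point fixed in the world has none). Each returns a list of dicts, best first, with "p" (0 to 1); they miss things now and then, are a little off and sometimes report something else, mostly with a low value. They report only what shows in the picture. A call takes as long as a camera call. They do not tell look-alikes from the thing itself.
- finder.cut_out(camera, query): "region" (384x512 bool, what is visible of it) and "pixel" ([column, row] in pixels, amid what is visible of it).
The state is a dict: "time_s": time; "joints": joint angles; "qd": joint speeds; "joint_torque": joint torques, N m; "tcp_pos": TCP position; "eef_rot": TCP orientation; "contact_force": force on the tool from outside, world axes, zero at the start; "moment": the same for the moment, N m; "gripper_width": finger opening in m; "gripper_force": force on a finger pad.
Only numpy, scipy, OpenCV 4.12 (cv2) and the standard library are available. Lean on these libraries where they do the work, as an engineer would, in place of code of your own. Each camera call takes 0.05 s, during which the arm holds its last target. There are 200 camera calls.

## Working session

There is one attempt and no reset: what is moved stays moved. The work goes in short steps, Python scripts to look and compute and a shell command to move; the robot and the scene stay as the last step left them, time stands still between calls to the robot, and variables do not carry over. Pictures are saved under pics/ and viewed, at most 10 in all, crops included, and the job is handed in when it is done.

```bash
mkdir -p pics; cat > h.py <<'E'
import numpy as np,cv2
from plant import get_state,imaging,r,finder
def cal(n):
    c=imaging.get_calibration(n);R=cv2.Rodrigues(np.array(c['rvec'],float))[0]
    return c,R,np.array(c['tvec'],float).ravel()
def cloud(n,d):
    c,R,t=cal(n);v,u=np.mgrid[:384,:512]
    P=np.stack([(u-c['cx'])/c['fx']*d,(v-c['cy'])/c['fy']*d,d],-1)
    W=(P-t)@R; W[d==0]=np.nan
    return W
E
python3 - <<'E'
from h import *
ims=[]
for n in('top','side'):
    im,d=imaging.capture(n);np.savez(f'/tmp/{n}.npz',im=im,d=d);ims.append(im)
    W=cloud(n,d)
    for q in('card','riser','scanner','mouse','inkpot','mug'):
        for o in finder.cut_out(n,q):
            if o['p']<.2: continue
            m=o['region'];p=W[m];p=p[~np.isnan(p[:,0])]
            if len(p) < 5: continue
            rr=cv2.minAreaRect((p[:,:2]*1000).astype(np.float32))
            print(n,q,round(o['p'],2),np.round(o['pixel']),m.sum(),np.round(np.median(p,0),3),'z90',np.round(np.percentile(p[:,2],90),3),np.round(np.array([*rr[0],*rr[1],rr[2]])))
    cv2.imwrite(f'pics/{n}0.png',im[:,:,::-1])
print(get_state())
E
```

```text
top card 0.98 [411. 259.] 2202 [ 0.364 -0.617  0.006] z90 0.009 [ 366. -621.   81.  238.   49.]
top card 0.6 [266. 169.] 1185 [ 0.609 -0.187  0.08 ] z90 0.082 [ 610. -187.  171.   60.   10.]
top riser 0.88 [252. 174.] 4840 [ 0.604 -0.159  0.08 ] z90 0.083 [ 631. -182.  236.  264.   11.]
top scanner 0.84 [131. 165.] 4167 [0.611 0.193 0.071] z90 0.099 [605. 210. 170. 206.  86.]
top mouse 0.72 [293. 152.] 571 [ 0.657 -0.261  0.106] z90 0.113 [ 665. -265.   96.   53.    9.]
top mouse 0.51 [197. 114.] 713 [0.799 0.022 0.044] z90 0.084 [806.  19. 116.  72.   3.]
top inkpot 0.58 [230. 150.] 146 [ 0.651 -0.087  0.131] z90 0.134 [655. -87.  31.  29.  58.]
top mug 0.63 [195. 116.] 770 [0.797 0.023 0.043] z90 0.084 [798.  32. 112.  75.  46.]
side card 0.77 [243. 180.] 497 [ 0.608 -0.185  0.079] z90 0.081 [ 610. -186.  169.   61.   12.]
side card 0.69 [323. 219.] 1071 [ 0.306 -0.239  0.005] z90 0.007 [ 309. -253.   79.  239.   22.]
side card 0.6 [342. 151.] 318 [ 0.409 -0.647  0.005] z90 0.008 [ 395. -637.   76.  177.   46.]
side riser 0.69 [239. 197.] 2594 [ 0.597 -0.112  0.079] z90 0.081 [ 621
[... 482 characters left out ...]
. 153.  84.]
{'time_s': 0.7, 'joints': array([-5.43652569e+01,  2.05429017e+01,  6.81127188e-01, -3.57220800e-04,
       -7.01372425e+01, -1.65056287e+01]), 'qd': array([ 0.00727144,  0.03893926,  0.02529388,  0.06053007, -0.03635268,
       -0.04284643]), 'joint_torque': array([ 7.56704303e-04, -5.82162380e+01,  2.93247074e+01,  7.00153247e+00,
        1.24552732e-02, -1.63902001e-05]), 'tcp_pos': array([ 0.22114823, -0.63770226,  0.22659285]), 'eef_rot': array([-1.79999153e+02,  6.01401895e-04, -1.60871007e+02]), 'contact_force': array([0.07635689, 0.54004405, 0.41848212]), 'moment': array([ 0.01143425,  0.00428725, -0.00052075]), 'gripper_force': 0.0, 'gripper_width': 0.08760815984843079}
```

View pics/top0.png

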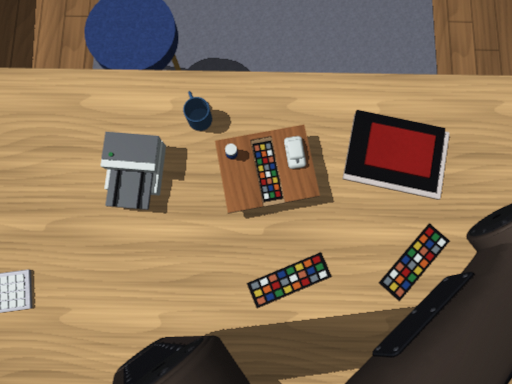

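View pics/side0.png

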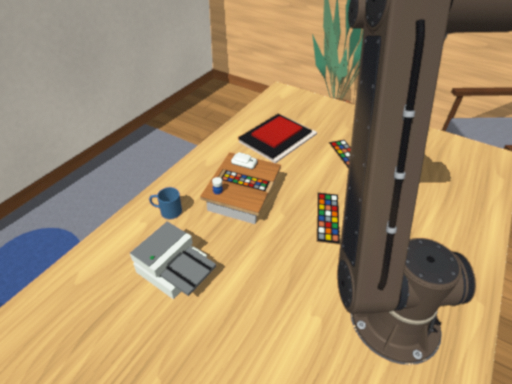

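The card meant is at top (266,169), lying in the riser's groove and 171 x 60 mm by depth. The look-alikes are the two 240 x 80 mm cards loose on the desk at (289,280) and (414,262), plus the red-screen tablet at (398,152). I choose (266,169) and will check it in a crop while refining poses.

```bash
python3 - <<'E'
from h import *
S={n:np.load(f'/tmp/{n}.npz') for n in('top','side')}
def R(p): 
    a=cv2.minAreaRect((p[:,:2]*1000).astype(np.float32)); return np.round(np.array([*a[0],*a[1],a[2]]),1),len(p)
for n in S:
    W=cloud(n,S[n]['d']);x,y,z=W[...,0],W[...,1],W[...,2]
    im=S[n]['im'].astype(int)
    rb=(x>.45)&(x<.8)&(y>-.36)&(y<-.0)&(z>.06)&(z<.1)
    wood=rb&(im[...,0]>im[...,2]+25)&(im[...,0]<170)
    print(n,'riser z',np.nanmedian(z[wood]),R(W[rb&(z>.071)]))
    a=np.deg2rad(10.5)
    dark=rb&(np.hypot(x-.609,y+.187)<.1)&(im.sum(-1)<110)
    print('  card dark',R(W[dark]),np.nanmedian(z[dark]))
    sb=(x>.45)&(x<.75)&(y>.08)&(y<.33)
    print('  hood',R(W[sb&(z>.09)]),np.nanmedian(z[sb&(z>.09)]),' tray',R(W[sb&(z>.054)&(z<.066)]),np.nanmedian(z[sb&(z>.054)&(z<.066)]),' all',R(W[sb&(z>.05)]))
    g=sb&(z>.05)&(z<.08)&(im.sum(-1)<120)&(x<.62)
    for s in(0,1):
        q=W[g&((y>.2)==bool(s))]
        if len(q)>8:
            l=cv2.fitLine(q[:,:2].astype(np.float32),cv2.DIST_HUBER,0,.01,.01).ravel()
            print('   guide',s,len(q),np.round(l,4),np.rad2deg(np.arctan2(l[1],l[0])),np.round([q[:,0].min(),q[:,0].max()],3))
im=S['top']['im'][...,::-1]
c=np.hstack([cv2.resize(im[120:220,215:325],None,fx=4,fy=4),cv2.resize(im[125:225,95:175],None,fx=4,fy=4)])
cv2.imwrite('pics/c1.png',c)
E
```

```text
top riser z 0.08031104842161663 (array([ 668.3, -163.6,  316.3,  283.6,   11.7]), 6223)
  card dark (array([ 604.9, -159.4,  168.6,  114.8,   11.9]), 332) 0.07949950607106424
  hood (array([656.8, 198.2, 151.6, 101.5,  86.3]), 1924) 0.09761131546331762  tray (array([601.2, 198.8, 145.6, 199.4,  86.4]), 1440) 0.06004641979531049  all (array([604.6, 201.3, 151.8, 206. ,  86.4]), 3720)
   guide 0 116 [ 0.998  -0.063   0.5704  0.1666] -3.6127002 [0.5   0.604]
   guide 1 120 [ 0.9979 -0.0645  0.5556  0.2357] -3.6961508 [0.507 0.609]
side riser z 0.07811679251589637 (array([ 669.3, -164.9,  314.7,  281.1,   11.8]), 2782)
  card dark (array([0., 0., 0., 0., 0.]), 0) nan
  hood (array([658.6, 200.8, 151.4, 104.2,  86.7]), 1502) 0.09689447576288955  tray (array([603.8, 205.5, 148.1, 202.5,  86.4]), 1333) 0.05957203496320175  all (array([606.5, 204.3, 152. , 208.5,  86.4]), 3292)
   guide 0 23 [ 0.9983 -0.0581  0.5443  0.1741] -3.3295112 [0.502 0.589]
   guide 1 32 [ 0.9981 -0.0621  0.5533  0.2416] -3.557701 [0.507 0.603]
  return np.nanmean(a, axis, out=out, keepdims=keepdims)
```

View pics/c1.png

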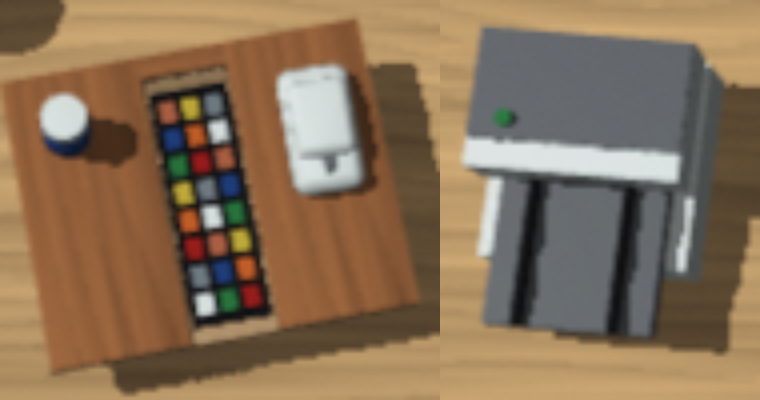

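The crop shows the 3x8 card in the groove. Its near end is about 13 mm behind the front edge, with the ink pot to the left and the mouse to the right. The riser yaw is about +11.7° and the scanner yaw about -3.65°. Next I move above the card.

```bash
python3 -m handwheel '[[1,0,0,0,0],[1,39,45.1,0,-7.4],[1,39,45.1,0,-7.4],[1,39,45.1,0,-7.4],[1,39,45.1,0,-7.4],[1,39,45.1,0,-7.4],[1,39,45.1,0,-7.4],[1,39,45.1,0,-7.4]]' 20; python3 -m handwheel '[[1,0,0,0,0],[1,0,0,0,0],[1,0,0,0,0],[1,0,0,0,0],[1,0,0,0,0]]'
```

```text
time_s: 1.7
tcp_pos: [0.5085, -0.3051, 0.227]
eef_rot: [-180.0, 0.0, -168.3]
contact_force: [-0.0, -1.2, -0.3]
gripper_width: 0.0134
gripper_force: 0.0
time_s: 2.33
tcp_pos: [0.5068, -0.3075, 0.2267]
eef_rot: [-180.0, 0.0, -168.4]
contact_force: [-0.2, 0.1, 1.0]
gripper_width: 0.0006
gripper_force: 0.0
```

```bash
python3 -m handwheel '[[1,5,6,0,0],[1,10.5,12,-4,0],[1,10.5,12,-9,0],[1,10.5,12,-12,0],[1,10.5,12,-13,0],[1,10.5,12,-13,0],[1,10.5,12,-13,0]]'; python3 - <<'E'
from h import *
im,d=imaging.capture('side');np.savez('/tmp/s2.npz',im=im,d=d)
im2,d2=imaging.capture('top')
c=np.hstack([cv2.resize(im[130:230,190:290],None,fx=4,fy=4),cv2.resize(im2[120:220,215:315],None,fx=4,fy=4)])
cv2.imwrite('pics/c2.png',c[...,::-1]);s=get_state();print(s['contact_force'],s['tcp_pos'])
E
```

```text
time_s: 3.2
tcp_pos: [0.6133, -0.1877, 0.0989]
eef_rot: [-179.9, 0.2, -168.3]
contact_force: [0.0, -1.0, 1.3]
gripper_width: 0.0003
gripper_force: 0.0
[ 0.48391792 -0.82349625  0.49534736] [ 0.61314589 -0.18742326  0.09868488]
```

View pics/c2.png

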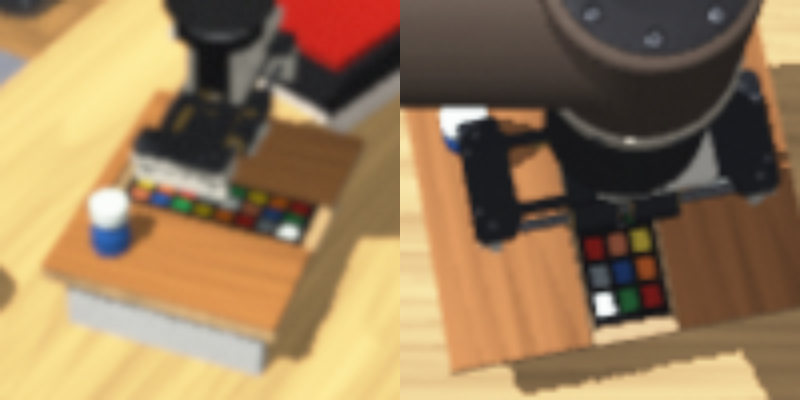

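The fingertips hang over the card's middle, with the ink pot and mouse clear on both sides. In the right half the card's near end is at (630,315) and the front edge at (635,340). Now I descend carefully.

```bash
python3 -m handwheel '[[1,0,0,-0.7,0],[1,0,0,-1.3,0],[1,0,0,-1.4,0],[1,0,0,-1.4,0]]'; for i in 1 ; do python3 -m handwheel '[[1,0,0,-0.15,0],[1,0,0,-0.15,0]]'; done
```

```text
time_s: 3.8
tcp_pos: [0.6122, -0.1868, 0.0823]
eef_rot: [180.0, -0.0, -168.3]
contact_force: [-0.6, 0.5, -0.2]
gripper_width: 0.0003
gripper_force: 0.0
time_s: 4.05
tcp_pos: [0.6123, -0.1868, 0.081]
eef_rot: [180.0, -0.0, -168.3]
contact_force: [0.1, -0.7, -0.4]
gripper_width: 0.0001
gripper_force: 0.0
```

```bash
python3 -m handwheel '[[1,0,0,-0.1,0],[1,0,0,-0.1,0]]' ; python3 -m handwheel '[[1,0,0,-0.1,0],[1,0,0,-0.1,0]]'
```

```text
time_s: 4.3
tcp_pos: [0.6123, -0.1868, 0.08]
eef_rot: [180.0, -0.0, -168.3]
contact_force: [-0.6, -0.9, -0.2]
gripper_width: 0.0004
gripper_force: 0.0
time_s: 4.55
tcp_pos: [0.6125, -0.1869, 0.0798]
eef_rot: [-180.0, 0.0, -168.3]
contact_force: [-1.3, 0.3, 4.9]
gripper_width: 0.0008
gripper_force: 2.4
```

```bash
python3 -m handwheel '[[1,0,0,-0.05,0],[1,0,0,-0.05,0],[1,0,0,-0.05,0]]'
```

```text
time_s: 4.92
tcp_pos: [0.6125, -0.1869, 0.0797]
eef_rot: [-180.0, 0.0, -168.3]
contact_force: [-2.8, 1.2, 8.7]
gripper_width: 0.0004
gripper_force: 4.2
```

```bash
python3 -m handwheel '[[1,-0.1,-0.02,0,0],[1,-0.3,-0.06,0,0],[1,-0.6,-0.12,0,0],[1,-1,-0.21,0,0],[1,-1,-0.21,0,0]]'; python3 - <<'E'
from h import *
im,d=imaging.capture('side')
cv2.imwrite('pics/c3.png',cv2.resize(im[130:230,190:290],None,fx=5,fy=5)[...,::-1])
E
```

```text
time_s: 5.55
tcp_pos: [0.6034, -0.1892, 0.0798]
eef_rot: [-179.9, 0.2, -168.2]
contact_force: [0.2, 1.2, 5.8]
gripper_width: 0.0005
gripper_force: 3.3
```

View pics/c3.png

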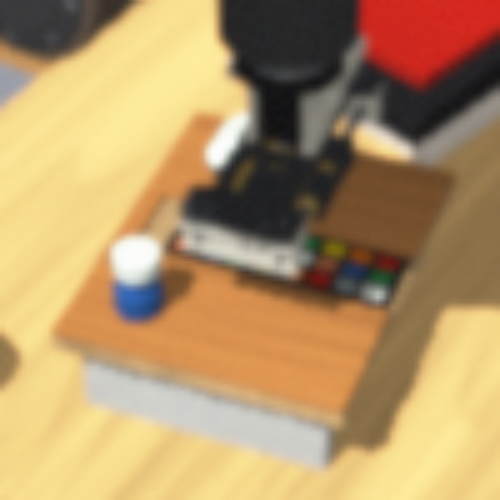

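The card follows: its near end is now about level with the front edge at (390,300). I press slightly more and go on.

```bash
python3 -m handwheel '[[1,-0.2,-0.04,-0.04,0],[1,-0.6,-0.12,-0.04,0],[1,-1,-0.21,-0.04,0],[1,-1.4,-0.29,-0.04,0],[1,-1.8,-0.37,-0.04,0],[1,-2.2,-0.45,-0.04,0],[1,-2.5,-0.52,-0.04,0],[1,-2.5,-0.52,-0.04,0]]'
```

```text
time_s: 6.6
tcp_pos: [0.579, -0.1944, 0.0797]
eef_rot: [-179.9, 0.2, -168.2]
contact_force: [1.3, 0.4, 8.4]
gripper_width: 0.0005
gripper_force: 4.0
```

```bash
python3 -m handwheel '[[1,-0.3,-0.06,0,0],[1,-0.7,-0.14,0,0],[1,-1.1,-0.23,0,0],[1,-1.5,-0.31,0,0],[1,-1.9,-0.39,0,0],[1,-2.1,-0.43,0,0],[1,-2.1,-0.43,0,0]]'; python3 - <<'E'
from h import *
W={}
for n in('top','side'):
    im,d=imaging.capture(n);W=cloud(n,d)
    for o in finder.cut_out(n,'card'):
        p=W[o['region']];p=p[(p[:,2]>.07)&(p[:,2]<.09)]
        if len(p)<50 or abs(np.median(p[:,1])+.19)>.08: continue
        u=np.array([np.cos(np.deg2rad(11.7)),np.sin(np.deg2rad(11.7))]);s=(p[:,:2]-[.610,-.187])@u;w=(p[:,:2]-[.610,-.187])@[-u[1],u[0]]
        print(n,round(o['p'],2),len(p),'near end s mm',np.round(np.percentile(s,[0,1,99,100])*1000,1),'w',np.round(np.percentile(w,[1,99])*1000,1))
E
```

```text
time_s: 7.48
tcp_pos: [0.5581, -0.1987, 0.0797]
eef_rot: [-179.9, 0.2, -168.2]
contact_force: [1.7, 1.0, 7.9]
gripper_width: -0.0001
gripper_force: 4.1
top 0.84 414 near end s mm [-140.1 -139.6  -82.7  -77.5] w [-27.5  26.2]
side 0.64 304 near end s mm [-137.9 -137.1   31.3   35.6] w [-25.3  31.7]
```

```bash
python3 -m handwheel '[[1,-0.3,-0.06,0,0],[1,-0.7,-0.14,0,0],[1,-0.9,-0.19,0,0],[1,-0.9,-0.19,0,0],[1,-0.9,-0.19,0.3,0],[1,-0.9,-0.19,2,0],[1,-0.9,-0.19,5,0],[1,-8,-1.64,8,0]]';python3 -m handwheel '[[0,-6,-1.24,2,0],[0,-9,-1.86,2,0],[0,-9,-1.86,2,0],[0,-9,-1.86,2,0],[0,-9,-1.86,2,0]]'; python3 - <<'E'
from h import *
u=np.array([np.cos(np.deg2rad(11.7)),np.sin(np.deg2rad(11.7))])
for n in('top','side'):
    im,d=imaging.capture(n);W=cloud(n,d)
    cv2.imwrite(f'pics/d_{n}.png',im[...,::-1])
    for o in finder.cut_out(n,'card'):
        p=W[o['region']];p=p[(p[:,2]>.07)&(p[:,2]<.09)]
        if len(p)<50 or abs(np.median(p[:,1])+.19)>.08: continue
        a=cv2.minAreaRect((p[:,:2]*1000).astype(np.float32));s=(p[:,:2]-[.610,-.187])@u;w=(p[:,:2]-[.610,-.187])@[-u[1],u[0]]
        print(n,round(o['p'],2),len(p),'s mm',np.round(np.percentile(s,[0,1,99,100])*1000,1),'w',np.round(np.percentile(w,[1,99])*1000,1),np.round([*a[0],*a[1],a[2]],1),np.median(p[:,2]))
    x,y,z=W[...,0],W[...,1],W[...,2]
    P=W[(z>.072)&(z<.086)&(x>.42)&(x<.8)&(y>-.4)&(y<.02)]
    s=(P[:,:2]-[.610,-.187])@u;w=(P[:,:2]-[.610,-.187])@[-u[1],u[0]]
    for lo,hi in((-.12,-.06),(-.05,-.035),(.035,.05),(.06,.12)):
        k=(w>lo)&(w<hi); print('  edge',lo,np.round(np.percentile(s[k],[0,.5,1])*1000,1),k.sum())
E
```

```text
time_s: 8.68
tcp_pos: [0.4928, -0.2119, 0.1534]
eef_rot: [-179.9, 0.0, -168.2]
contact_force: [-0.6, -0.3, 1.2]
gripper_width: 0.0003
gripper_force: 0.0
time_s: 9.3
tcp_pos: [0.4015, -0.2304, 0.172]
eef_rot: [180.0, -0.0, -168.3]
contact_force: [-0.4, -1.0, 0.5]
gripper_width: 0.0449
gripper_force: 0.0
top 0.72 783 s mm [-100.   -96.7   19.1   20.3] w [-26.6  26.6] [ 571.5 -194.9  119.7   56.4    9.4] 0.07964922960650793
  edge -0.12 [-96.3 -95.8 -95.4] 989
  edge -0.05 [-95.8 -95.2 -94. ] 387
  edge 0.035 [-82.7 -82.  -80.8] 362
  edge 0.06 [-75.7 -72.7 -70.6] 1197
  edge -0.12 [-93.9 -93.3 -93. ] 360
  edge -0.05 [-94.  -93.7 -92.5] 160
  edge 0.035 [-94.5 -94.2 -93.6] 144
  edge 0.06 [-94.2 -93.7 -93.3] 687
```

View pics/d_top.png

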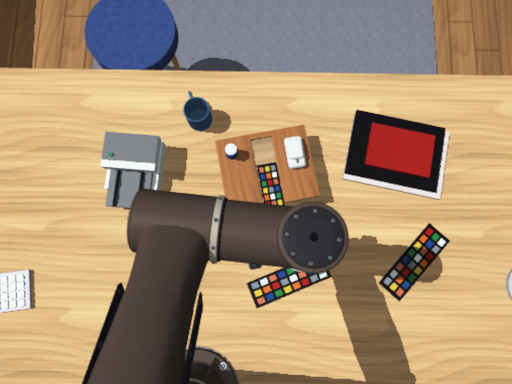

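The card now sits with its near end about 53 mm over the edge, and the edge is at s≈-95. The mouse at (294,150) and ink pot at (231,150) are unmoved. Next comes the pinch across the width, about 21 mm in front of the edge.

```bash
python3 -m handwheel '[[0,3,0.6,0,0],[0,7,1.5,0,0],[0,9.5,2,0,0],[0,9.5,2,-3,0],[0,9.5,2,-6,0],[0,9.5,2,-6,0],[0,9.5,2,-6,0]]' && python3 -m handwheel '[[0,0,0,0,0]]'
```

```text
time_s: 10.38
tcp_pos: [0.4964, -0.2106, 0.1129]
eef_rot: [-180.0, 0.0, -168.2]
contact_force: [0.5, -0.4, 0.6]
gripper_width: 0.0879
gripper_force: 0.0
time_s: 10.5
tcp_pos: [0.4966, -0.2106, 0.1134]
eef_rot: [-180.0, 0.1, -168.3]
contact_force: [0.7, 0.6, 0.8]
gripper_width: 0.0877
gripper_force: 0.0
```

```bash
python3 -m handwheel '[[0,0,0,-2,0],[0,0,0,-4,0],[0,0,0,-5.2,0],[0,0,0,-5.2,0]]' 8; python3 -m handwheel '[[1,0,0,0,0],[1,0,0,0,0],[1,0,0,0,0],[1,0,0,0,0],[1,0,0,0,0],[1,0,0,0,0]]' 8;  python3 -m handwheel '[[1,0,0,0,0],[1,0,0,0,0],[1,0,0,0,0]]' 50
```

```text
time_s: 11.0
tcp_pos: [0.4955, -0.2105, 0.0599]
eef_rot: [180.0, -0.0, -168.3]
contact_force: [0.0, -0.2, 0.1]
gripper_width: 0.0877
gripper_force: 0.0
time_s: 11.75
tcp_pos: [0.4959, -0.2105, 0.0603]
eef_rot: [-180.0, 0.0, -168.3]
contact_force: [-0.4, 0.4, 2.0]
gripper_width: 0.0549
gripper_force: 8.0
time_s: 12.12
tcp_pos: [0.4958, -0.2105, 0.0602]
eef_rot: [-180.0, 0.0, -168.3]
contact_force: [-0.5, 0.0, 3.9]
gripper_width: 0.0535
gripper_force: 50.0
```

```bash
python3 -m handwheel '[[1,0,0,0.3,0],[1,0,0,0.8,0],[1,0,0,1.5,0],[1,0,0,2.5,0],[1,0,0,4,0],[1,0,0,6,0],[1,0,0,6,0],[1,0,0,6,0]]'; python3 - <<'E'
from h import *
im,d=imaging.capture('side')
cv2.imwrite('pics/e.png',cv2.resize(im[100:280,150:350],None,fx=3,fy=3)[...,::-1])
W=cloud('side',d)
for o in finder.cut_out('side','card'):
    p=W[o['region']];p=p[p[:,2]>.1]
    if len(p)<30: continue
    A=np.c_[p[:,:2],np.ones(len(p))];c=np.linalg.lstsq(A,p[:,2],rcond=None)[0];print(o['p'],len(p),np.median(p,0),'slope',c,np.std(A@c-p[:,2]))
s=get_state();print(s['contact_force'],s['moment'],s['gripper_width'])
E
```

```text
time_s: 13.12
tcp_pos: [0.4955, -0.2103, 0.12]
eef_rot: [180.0, 0.0, -168.3]
contact_force: [0.3, -0.6, -1.8]
gripper_width: 0.0534
gripper_force: 50.0
0.81 239 [ 0.59540388 -0.18542478  0.13617286] slope [-0.10780399  0.2508096   0.24728179] 0.008346249466830645
0.7 54 [0.65499839 0.21812662 0.1005049 ] slope [-0.00104784  0.00104577  0.10117781] 0.0006006559264717856
[ 0.44772011 -0.00419516 -1.5340907 ] [-0.04836444  0.08772683  0.0448629 ] 0.05334590496477281
```

View pics/e.png

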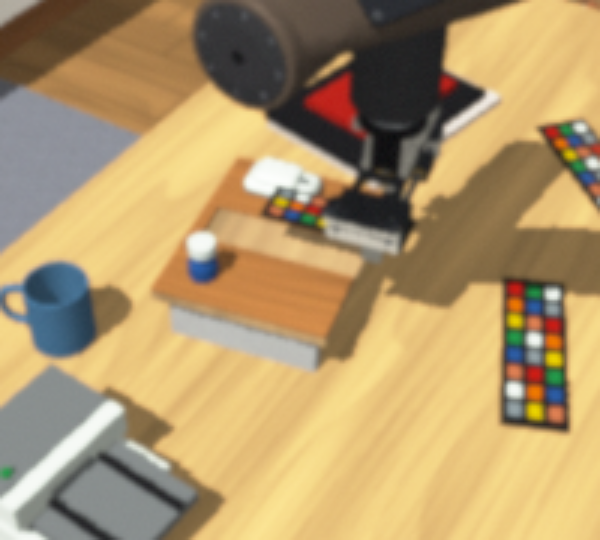

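The card is held level and clear of the riser. I raise it and carry it to the scanner front.

```bash
python3 -m handwheel '[[1,0,0,2,0],[1,-1,1,4,-1],[1,-2,5,5,-3],[1,-3,10,5,-5],[1,-4,15,5,-8],[1,-4.8,20,5,-10],[1,-4.8,25,5,-13],[1,-4.8,30,5,-15.4]]'; python3 -m handwheel '[[1,0,4,0,0],[1,0,8,0,0],[1,0,11,0,0],[1,0,12.3,0,0],[1,0,12.3,0,0],[1,0,12.3,0,0],[1,0,12.3,0,0]]'; cat > m.py <<'E'
from h import *
import sys
a=np.deg2rad(-3.65);u=np.array([np.cos(a),np.sin(a)]);v=np.array([-u[1],u[0]]);O=np.array([.5674,.2053])
ims=[]
for n in('top','side'):
    im,d=imaging.capture(n);W=cloud(n,d);ims.append(im)
    for o in finder.cut_out(n,'card'):
        p=W[o['region']];p=p[~np.isnan(p[:,0])]
        m=np.median(p,0)
        if np.hypot(*(m[:2]-[.52,.21]))>.12 or len(p)<30: continue
        p=p[abs(p[:,2]-m[2])<.02]
        s=(p[:,:2]-O)@u*1000;w=(p[:,:2]-O)@v*1000
        r_=cv2.minAreaRect((p[:,:2]*1000).astype(np.float32));A=np.c_[s,w,np.ones(len(s))]
        k=np.ones(len(s),bool)
        for _ in range(5):
            c=np.linalg.lstsq(A[k],p[k,2]*1000,rcond=None)[0];e=abs(A@c-p[:,2]*1000);k=e<max(1.5,2*np.median(e))
        print(n,round(o['p'],2),len(p),'s',np.round(np.percentile(s,[.5,99.5]),1),'w',np.round(np.percentile(w,[1,99]),1),'z',round(m[2],4),'rect',np.round([*r_[0],*r_[1],r_[2]],1),'slope s,w',np.round(c[:2],3))
st=get_state();print(st['time_s'],np.round(st['tcp_pos'],4),np.round(st['contact_force'],1),st['gripper_width'],'tcp in scanner mm',np.round([(st['tcp_pos'][:2]-O)@u*1000,(st['tcp_pos'][:2]-O)@v*1000],1))
if len(sys.argv)>1:
    c=np.hstack([cv2.resize(ims[0][115:240,80:180],None,fx=4,fy=4),cv2.resize(ims[1][200:325,110:210],None,fx=4,fy=4)])
    cv2.imwrite(f'pics/{sys.argv[1]}.png',c[...,::-1])
E
python3 m.py f
```

```text
time_s: 14.22
tcp_pos: [0.4472, 0.0911, 0.1698]
eef_rot: [-180.0, -0.0, 176.2]
contact_force: [0.9, -0.2, -2.1]
gripper_width: 0.0535
gripper_force: 50.0
time_s: 15.1
tcp_pos: [0.4477, 0.2117, 0.1701]
eef_rot: [-180.0, -0.0, 176.3]
contact_force: [0.4, 0.1, -2.0]
gripper_width: 0.0538
gripper_force: 50.0
top 0.69 779 s [-77.7  16.5] w [-30.8  24.2] z 0.1874 rect [535.5 204.1  56.4  97.7  86.5] slope s,w [-0.016 -0.002]
side 0.61 376 s [-70.1  18.2] w [-26.9  27.6] z 0.1867 rect [540.3 206.9  56.6  91.2  87.2] slope s,w [-0.018 -0.   ]
15.3 [0.4478 0.2122 0.1702] [-0.  -0.2 -1.7] 0.053384485513631126 tcp in scanner mm [-119.8   -0.8]
```

View pics/f.png

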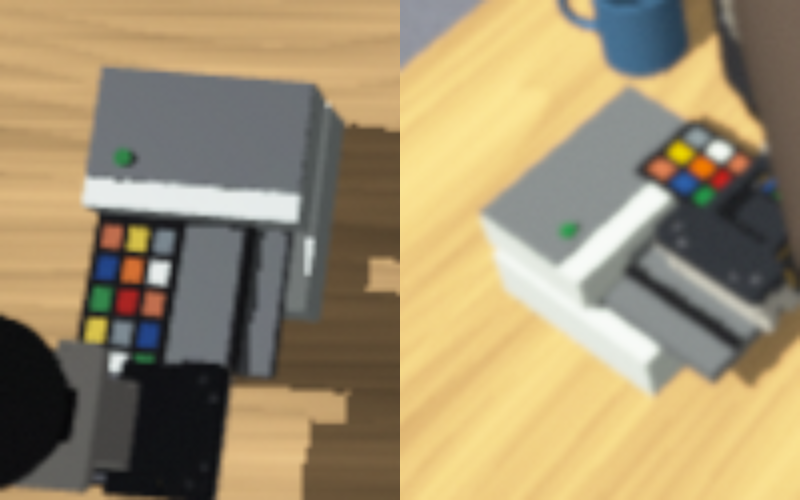

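The card is level (about 1° of droop) and centred on the guides within about 1 mm, with its lead end at scanner x≈18 mm. I lower it between the guides.

```bash
python3 -m handwheel '[[1,0,0.05,-3,0],[1,0,0.05,-6,0],[1,0,0.05,-9,0],[1,0,0.05,-10.5,0],[1,0,0.05,-11.2,0],[1,0,0.05,-11.6,0],[1,0,0.05,-11.7,0],[1,0,0.05,-11.7,0]]'; python3 m.py
```

```text
time_s: 16.3
tcp_pos: [0.448, 0.2133, 0.0536]
eef_rot: [180.0, 0.0, 176.3]
contact_force: [0.5, -0.3, -2.2]
gripper_width: 0.0536
gripper_force: 50.0
top 0.72 579 s [-73.1  16.5] w [-28.6  24.2] z 0.0709 rect [539.  205.7  55.1  91.2  86.1] slope s,w [-0.019 -0.006]
side 0.77 338 s [-43.8  17.6] w [-24.3  28.4] z 0.0703 rect [554.4 208.3  54.3  63.4  84.2] slope s,w [-0.019  0.01 ]
16.5 [0.4479 0.2132 0.0534] [ 1.  -0.  -1.6] 0.05383363813331102 tcp in scanner mm [-119.8    0.3]
```

```bash
python3 -m handwheel '[[1,0,0,-0.2,0],[1,0.4,-0.03,-0.2,0],[1,1,-0.06,-0.2,0],[1,1.6,-0.1,-0.2,0],[1,2.2,-0.14,-0.2,0],[1,2.8,-0.18,-0.2,0],[1,3.2,-0.2,-0.2,0],[1,3.2,-0.2,-0.2,0]]'
```

```text
time_s: 17.5
tcp_pos: [0.4799, 0.211, 0.051]
eef_rot: [-180.0, -0.0, 176.3]
contact_force: [-0.6, 1.1, -2.2]
gripper_width: 0.0537
gripper_force: 50.0
```

```bash
python3 -m handwheel '[[1,0,0,-0.1,0],[1,0,0,-0.2,0],[1,0,0,-0.2,0]]'; python3 -m handwheel '[[1,0,0,-0.1,0],[1,0,0,-0.15,0],[1,0,0,-0.15,0]]'; python3 -m handwheel '[[1,0,0,-0.1,0],[1,0,0,-0.1,0]]'
```

```text
time_s: 17.88
tcp_pos: [0.4796, 0.211, 0.049]
eef_rot: [-180.0, -0.0, 176.3]
contact_force: [0.6, -0.3, -0.7]
gripper_width: 0.0537
gripper_force: 50.0
time_s: 18.25
tcp_pos: [0.4797, 0.2111, 0.0475]
eef_rot: [-180.0, -0.0, 176.3]
contact_force: [0.4, 0.1, -1.5]
gripper_width: 0.0535
gripper_force: 50.0
time_s: 18.5
tcp_pos: [0.4797, 0.2111, 0.0465]
eef_rot: [180.0, -0.0, 176.3]
contact_force: [0.1, -0.9, -0.6]
gripper_width: 0.0538
gripper_force: 50.0
```

```bash
python3 -m handwheel '[[1,0,0,-0.1,0],[1,0,0,-0.1,0]]'; python3 -m handwheel '[[1,0,0,-0.1,0],[1,0,0,-0.1,0]]'
```

```text
time_s: 18.75
tcp_pos: [0.4797, 0.211, 0.0455]
eef_rot: [-180.0, 0.0, 176.3]
contact_force: [0.5, -0.1, -0.4]
gripper_width: 0.0535
gripper_force: 50.0
time_s: 19.0
tcp_pos: [0.4798, 0.2111, 0.0448]
eef_rot: [180.0, 0.0, 176.3]
contact_force: [-1.4, -0.9, 3.5]
gripper_width: 0.0534
gripper_force: 50.0
```

```bash
python3 -m handwheel '[[1,0.1,-0.01,0.02,0],[1,0.3,-0.02,0.02,0],[1,0.5,-0.03,0.02,0],[1,0.5,-0.03,0.02,0]]';python3 -m handwheel '[[1,0.1,-0.01,0,0],[1,0.2,-0.01,0,0],[1,0.2,-0.01,0,0]]'; python3 m.py
```

```text
time_s: 19.5
tcp_pos: [0.4851, 0.2108, 0.0448]
eef_rot: [180.0, 0.0, 176.3]
contact_force: [-0.8, -0.8, 3.0]
gripper_width: 0.0538
gripper_force: 50.0
time_s: 19.88
tcp_pos: [0.4868, 0.2106, 0.0448]
eef_rot: [-180.0, 0.0, 176.3]
contact_force: [-2.4, 0.8, 3.6]
gripper_width: 0.0537
gripper_force: 50.0
side 0.7 132 s [ 2.8 48.5] w [-13.8  29.2] z 0.0638 rect [599.8 217.7  31.7  61.8  43.8] slope s,w [0.002 0.03 ]
20.075 [0.4868 0.2106 0.0448] [-1.2 -1.5  5.1] 0.053799617620067214 tcp in scanner mm [-80.8   0.2]
```

```bash
python3 -m handwheel '[[1,0.1,-0.01,0.02,0],[1,0.1,-0.01,0.02,0]]';python3 -m handwheel '[[1,0.1,-0.01,0,0],[1,0.1,-0.01,0,0]]'; python3 -m handwheel '[[1,0.1,-0.01,0,0],[1,0.1,-0.01,0,0]]'
```

```text
time_s: 20.32
tcp_pos: [0.4878, 0.2106, 0.0449]
eef_rot: [-180.0, 0.0, 176.3]
contact_force: [-2.6, -0.5, 2.9]
gripper_width: 0.0536
gripper_force: 50.0
time_s: 20.58
tcp_pos: [0.4888, 0.2105, 0.0449]
eef_rot: [-180.0, 0.0, 176.3]
contact_force: [-1.1, 0.1, 3.7]
gripper_width: 0.0538
gripper_force: 50.0
time_s: 20.82
tcp_pos: [0.4898, 0.2103, 0.0449]
eef_rot: [-180.0, 0.0, 176.3]
contact_force: [-2.4, -0.1, 2.5]
gripper_width: 0.0534
gripper_force: 50.0
```

```bash
python3 -m handwheel '[[0.3,0,0,0,0],[0,0,0,0,0],[0,0,0,0,0],[0,0,0,0,0],[0,-3,0.19,0,0],[0,-6,0.38,0,0],[1,-6,0.38,0,0],[1,-6,0.38,0,0]]';python3 -m handwheel '[[1,0,0,0.2,0],[1,0,0,0.5,0],[1,0,0,0.5,0],[1,0,0,0.5,0]]' 20; python3 m.py
```

```text
time_s: 21.82
tcp_pos: [0.4302, 0.2146, 0.0453]
eef_rot: [180.0, 0.0, 176.4]
contact_force: [1.1, -0.3, -0.2]
gripper_width: 0.073
gripper_force: 0.0
time_s: 22.32
tcp_pos: [0.4298, 0.2141, 0.0499]
eef_rot: [180.0, -0.0, 176.3]
contact_force: [0.3, -0.1, 0.0]
gripper_width: 0.033
gripper_force: 0.0
top 0.93 922 s [-92.5  40.7] w [-28.5  27.1] z 0.064 rect [541.6 207.1  58.4 135.9  85.1] slope s,w [-0.    -0.004]
top 0.26 2015 s [ 39.2 138.7] w [-76.8  71.9] z 0.095 rect [656.5 198.2 151.6 101.7  86.2] slope s,w [0.02  0.002]
side 0.57 662 s [-64.2  48.3] w [-27.1  32.3] z 0.0636 rect [560.4 208.   61.2 117.7  84.6] slope s,w [-0.004 -0.011]
22.525 [0.4297 0.2141 0.0499] [-0.3 -0.4  0.3] 0.016710903088583952 tcp in scanner mm [-138.    0.]
```

```bash
python3 -m handwheel '[[1,0,0,0,0],[1,0,0,0,0],[1,0.4,-0.03,0,0],[1,0.8,-0.05,0,0],[1,1.2,-0.08,0,0],[1,1.2,-0.08,0,0]]';python3 -m handwheel '[[1,0.1,-0.01,0,0],[1,0.2,-0.01,0,0],[1,0.2,-0.01,0,0]]'; python3 -m handwheel '[[1,0.1,-0.01,0,0],[1,0.2,-0.01,0,0],[1,0.2,-0.01,0,0]]'
```

```text
time_s: 23.28
tcp_pos: [0.4421, 0.2133, 0.0499]
eef_rot: [-180.0, 0.0, 176.3]
contact_force: [-1.3, 0.7, -0.3]
gripper_width: 0.0006
gripper_force: 0.0
time_s: 23.65
tcp_pos: [0.4438, 0.2133, 0.05]
eef_rot: [180.0, 0.0, 176.3]
contact_force: [-0.2, -0.3, -0.1]
gripper_width: 0.0007
gripper_force: 0.0
time_s: 24.02
tcp_pos: [0.4458, 0.2132, 0.05]
eef_rot: [-180.0, -0.0, 176.3]
contact_force: [-0.9, 0.0, 0.6]
gripper_width: 0.0001
gripper_force: 0.0
```

```bash
for i in 1; do python3 -m handwheel '[[1,0.1,-0.01,0,0],[1,0.1,-0.01,0,0]]'; python3 -m handwheel '[[1,0.1,-0.01,0,0],[1,0.1,-0.01,0,0]]'; python3 -m handwheel '[[1,0.1,-0.01,0,0],[1,0.1,-0.01,0,0]]'; done | grep -E 'tcp|contact'
```

```text
tcp_pos: [0.4462, 0.2127, 0.0498]
contact_force: [-3.7, -0.2, 1.8]
tcp_pos: [0.4463, 0.2122, 0.0496]
contact_force: [-8.2, 1.6, 4.4]
tcp_pos: [0.4465, 0.2118, 0.0495]
contact_force: [-11.9, 1.7, 6.4]
```

The push meets firm resistance at 12 N, which suggests the card is home. I back off and check.

```bash
python3 -m handwheel '[[1,-0.5,0.03,0,0],[1,-3,0.2,0,0],[1,-8,0.5,0,0],[1,-10,0.5,6,0],[1,-10,0,10,0],[1,-10,-8,14,0],[1,-10,-14,14,0],[1,-10,-20,14,0]]'; python3 -m handwheel '[[1,0,-6,0,0],[1,0,-12,0,0],[1,0,-18,0,0],[1,0,-18,0,0]]'; python3 m.py g
```

```text
time_s: 25.78
tcp_pos: [0.3492, 0.0316, 0.1906]
eef_rot: [179.9, 0.2, 176.4]
contact_force: [1.4, -0.1, 0.2]
gripper_width: 0.0004
gripper_force: 0.0
time_s: 26.28
tcp_pos: [0.3479, -0.1516, 0.1892]
eef_rot: [-180.0, 0.0, 175.8]
contact_force: [0.0, 0.5, 0.7]
gripper_width: 0.0005
gripper_force: 0.0
top 0.94 1011 s [-109.6   40.3] w [-28.   25.8] z 0.0641 rect [533.2 206.3  56.8 152.6  86.9] slope s,w [0.003 0.007]
side 0.58 952 s [-109.5   47.3] w [-26.2  29.6] z 0.0634 rect [537.  209.4  61.6 159.3  84.4] slope s,w [0.001 0.006]
26.475 [ 0.3491 -0.1467  0.1893] [0.1 0.3 0.4] 0.0003936481169581611 tcp in scanner mm [-195.5 -365.2]
```

View pics/g.png

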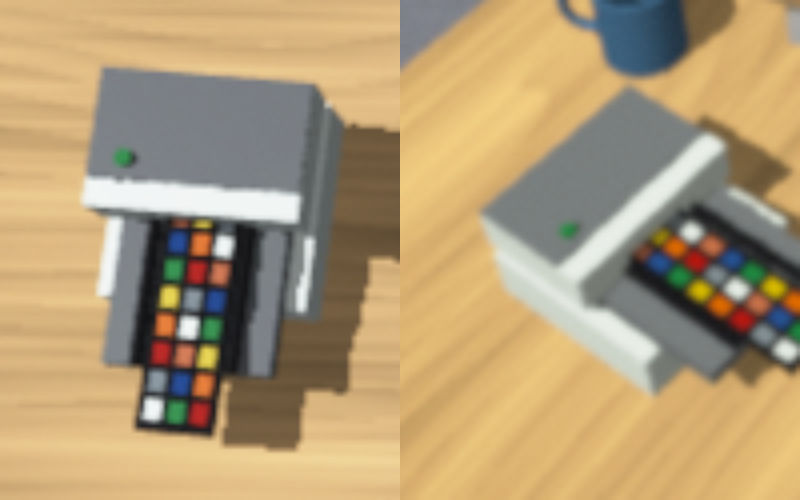

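The card lies flat between the guides, lead end in the mouth. Both cameras put its near end at scanner x≈-110 mm, which is the home position, and the arm is clear.

```bash
python3 -c "
from plant import r
print(r.close_job())"
```

```text
the job is handed in; nothing more can be done
None
```

The colour card is out of the groove and lies flat, patches up, between the scanner's guides, against the stop and released; the job was handed in after about 26 s of robot time, with no verdict shown.

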